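# Load the reagent containers into their carousel adapters

### The arm

A 6-joint arm with a two-finger parallel gripper is mounted at the origin on the work surface. World frame = base frame: x ahead of the robot, y to its left, z up, the work surface at z = 0. Lengths are in m, angles in degrees, forces in N, time in s.
With the tool pointing down it reaches from about 0.3 to 0.75 m from the base axis. Payload 8.5 kg.
Tool frame: the origin (TCP) lies midway between the tips of the shut fingers; the grasp point (between the pads) lies manip.grasp_offset behind it (manip.grasp_offset is the distance from the TCP to the grasp point, in m); z points along the fingers, y is the direction in which the jaws open and shut (so a half turn about z gives the same grasp; the last joint's range is limited). The gripper opens to 88 mm and grips with 3 to 60 N. Pads are 18 mm wide; open, the fingers measure 123 mm over their backs; the gripper's body (75 mm by 187 mm) begins 45 mm behind the grasp point.
Start: joints at [51.721, 21.807, 74.336, -0, 83.858, -12.336], TCP at [0.241, 0.495, 0.239] pointing down, gripper open.
Joint ranges: [-178.18, 178.18], [-50.72, 133.34], [12.68, 142.11], [-81.47, 261.47], [9.98, 163.14], [-165.26, 165.26]. Speed limits (degrees/s): [136.94, 136.94, 180, 180, 180, 180].

### API

Orientations are given as a 3x3 rotation matrix whose columns are the frame's x, y, z axes.
In Python, from rig import manip gives the robot as it stands.
- The arm moves only by the tool jog_arm, never from a script. Its argument "steps" is a list of rows, each a list of 3 entries, a list of its own where there are three numbers: the shift along the tool's x, y, z in cm, then the turn about the tool's z in rad, then the opening, from -1 (shut) to 1 (fully open), so that 0 is half open. In form: [[[dx, dy, dz], yaw, jaw], ...]. A call has 1 to 12 rows; each row is the pose to reach, as a shift and turn from the pose commanded when the call began, along the tool's axes at that moment; what a row does not reach only later rows make up. A row lasts 1/8 s, in which the tool goes at most 62.5 mm and 10.7 degrees, less where a joint would pass 70% of its speed; a pose out of reach is approached as far as the arm can. A call with a gripper value outside its range is refused whole. The fingers move at their own pace and stop on an object; the grip force is fixed at half the most. Time passes only in rows, so rows that repeat a pose let the fingers close. It gives the time, the measured TCP pose, the force and the opening at its end, in the units of the state.
- manip.read_state(): the state, without advancing time (a new reading comes with each control period).
- manip.capture(name): name is "scene" or "top"; returns a dict with "color" (384x512x3 uint8, blue, green, red), "K" (3x3 intrinsics, pixels), "R" (3x3) and "t" (3): a world point X has camera coordinates R X + t. Camera axes: x right, y down, z forward; pixel columns grow to the right and rows downward; lengths in m; the calibration is good to about 2 mm. A picture is of the moment at which its call begins. There is no depth.
- manip.finish_job(): hands the job in, once; it reports no verdict.
The state is a dict: "time_s": time; "q": joint angles; "qd": joint speeds; "joint_efforts": joint torques, N m; "eef_pos": TCP position; "tcp_rot": TCP orientation; "ft_force": force on the tool from outside, world axes, zero at the start; "torque": the same for the moment, N m; "width": opening from 0.0 (shut) to 1.0 (fully open).
Only numpy, scipy, OpenCV 4.12 (cv2) and the standard library are available. Lean on these libraries where they do the work, as an engineer would, in place of code of your own. Each camera call takes 0.05 s, during which the arm holds its last target. There are 200 camera calls.

### The job

Load the four reagent containers: set each one down (do not drop it) upright in the adapter disc whose raised rim has its shape and size - large round bottle, small round vial, square bottle and oblong cartridge - so that it stands flat on the disc inside the rim. The adapters stay where they are; leave the timer and the box of pipette tips alone.

Things in the scene. Friction and masses are not known exactly. Their poses are not given: they have to be found in the camera images.
- big_round: Large round white plastic bottle: body 52 mm across with straight sides up to 62 mm, grey cap 36 mm across, 78 mm tall in all, about 0.16 kg. Origin: centre of its underside; z up. Loose, stands upright on the bench at the start, at any yaw.
- small_round: Small round white plastic vial: body 30 mm across with straight sides up to 44 mm, grey cap 21 mm across, 56 mm tall in all, about 0.04 kg. Origin: centre of its underside; z up. Loose, stands upright on the bench at the start, at any yaw.
- square: Square white plastic bottle: body 44 x 44 mm and 58 mm high with upright flat sides, one round grey cap 30 mm across in the middle of the top, 68 mm tall in all, about 0.12 kg. Its x and y axes are square to its sides. Origin: centre of its underside; z up. Loose, stands upright on the bench at the start, at any yaw.
- oblong: Oblong white plastic cartridge: body 68 mm long (its x axis), 28 mm wide (its y axis) and 52 mm high with upright flat sides, two small grey caps side by side along its length, 60 mm tall in all, about 0.10 kg. Origin: centre of its underside; z up. Loose, stands upright on the bench at the start, at any yaw.
- holder_big_round: Adapter for the large round bottle. A flat aluminium disc 104 mm across and 4 mm thick, fixed to the bench, with a black raised rim on it 4 mm thick and 8 mm high (rim top 12 mm above the bench). The rim is a circle 68 mm across inside. Origin: centre of the disc on the bench, at the middle of the rim; z up. The container rests on the disc, 4 mm above the bench, with 8 mm of play on every side when centred.
- holder_small_round: Adapter for the small round vial. A flat aluminium disc 104 mm across and 4 mm thick, fixed to the bench, with a black raised rim on it 4 mm thick and 8 mm high (rim top 12 mm above the bench). The rim is a circle 46 mm across inside. Origin: centre of the disc on the bench, at the middle of the rim; z up. The container rests on the disc, 4 mm above the bench, with 8 mm of play on every side when centred.
- holder_square: Adapter for the square bottle. A flat aluminium disc 104 mm across and 4 mm thick, fixed to the bench, with a black raised rim on it 4 mm thick and 8 mm high (rim top 12 mm above the bench). The rim is a square of 60 x 60 mm inside; its sides lie along the body's x and y axes, and the body is at any yaw. Origin: centre of the disc on the bench, at the middle of the rim; z up. The container rests on the disc, 4 mm above the bench, with 8 mm of play on every side when centred.
- holder_oblong: Adapter for the oblong cartridge. A flat aluminium disc 104 mm across and 4 mm thick, fixed to the bench, with a black raised rim on it 4 mm thick and 8 mm high (rim top 12 mm above the bench). The rim is a rectangle 84 mm long (the body's x axis) by 44 mm wide (its y axis) inside, at any yaw. Origin: centre of the disc on the bench, at the middle of the rim; z up. The container rests on the disc, 4 mm above the bench, with 8 mm of play on every side when centred.
- timer: Bystander: white bench timer lying flat, 56 x 66 mm and 18 mm high, with a green display and four black buttons. Loose; stays where it is. Origin: centre of its underside.
- tip_box: Bystander: blue box of pipette tips, 70 x 50 mm (x, y) and 36 mm high, with rows of yellow tip ends on top. Loose; stays where it is. Origin: centre of its underside.
Mind the look-alikes: they are no part of the job. What is shaped like the small_round but orange or purple is not meant.

How it is judged:
By the outcome, as a careful person would: the job done as asked, in the order asked, and still so for the second after the job is handed in, with the robot touching nothing.
It also fails if it takes over 102 s, if anything falls off the work surface, if the arm or the gripper's body presses on something with over 40 N, if the wrist force passes 120 N, or if a joint passes its speed limit or range.

## Working session

There is one attempt and no reset: what is moved stays moved. The work goes in short steps, Python scripts to look and compute and a tool call to move; the robot and the scene stay as the last step left them, time stands still between calls to the robot, and variables do not carry over. Pictures are saved under pics/ and viewed, about 12 in all and at most 16, crops included, and the job is handed in when it is done.

Besides the shell and the picture viewer there is one more tool, called after "Emit:" as name(argument=value, ...) on one line, values as JSON. jog_arm: Moves the arm, as the interface text tells. Its arguments: {"type":"object","properties":{"steps":{"type":"array","items":{"type":"array"}}},"required":["steps"]}

```bash
ls; mkdir -p pics; python3 - <<'E'
from rig import manip
import cv2,numpy as np
s=manip.read_state(); print(s['time_s'],s['eef_pos'],s['tcp_rot'],s['width'],manip.grasp_offset)
for n in("top","scene"):
    c=manip.capture(n); cv2.imwrite(f"pics/{n}0.png",c["color"]); print(n,c["K"],c["R"],c["t"])
E
```

```text
pics
0.0 [0.24042385 0.49434667 0.23815074] [[-8.99231061e-01  4.37473109e-01 -8.81727337e-04]
 [ 4.37473898e-01  8.99230389e-01 -1.13866109e-03]
 [ 2.94742409e-04 -1.40965212e-03 -9.99998963e-01]] 0.9961916626144106 0.0187
top [[452.57603919   0.         257.68669184]
 [  0.         452.57603919 185.4751215 ]
 [  0.           0.           1.        ]] [[-0.01427241 -0.99970091  0.01985916]
 [-0.98112113  0.01017067 -0.1931266 ]
 [ 0.19286686 -0.02224062 -0.98097285]] [-0.04093445  0.53240723  1.24514472]
scene [[492.00275878   0.         258.24979017]
 [  0.         492.00275878 184.13302022]
 [  0.           0.           1.        ]] [[-0.20813556  0.977916    0.01897071]
 [ 0.64261512  0.15134208 -0.75109346]
 [-0.73737737 -0.1441384  -0.65992328]] [ 0.14779892 -0.31725369  1.53443733]
```

View pics/top0.png

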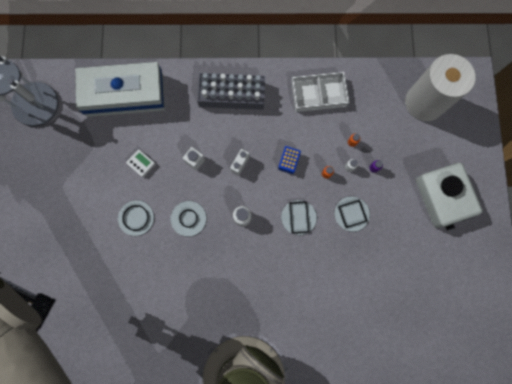

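View pics/scene0.png

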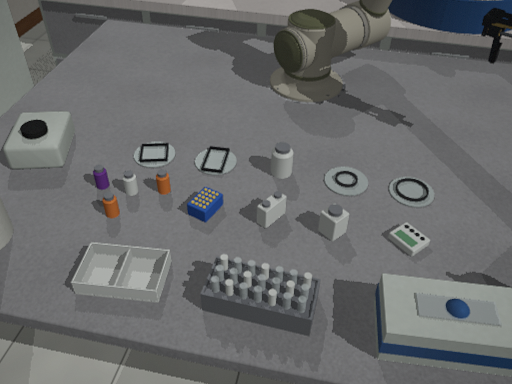

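The top view shows the square bottle near (193,157), oblong (241,161), big round (242,215), and the small vial at (352,164) among orange and purple look-alikes. The adapters are big (136,218), small (188,218), oblong (299,217) and square (352,213). Next I'll segment them.

```bash
cat > h.py <<'E'
from rig import manip
import cv2,numpy as np
def ray(c,p,z):
    K,R,t=(np.asarray(c[k]) for k in("K","R","t"))
    o=-R.T@t; d=R.T@np.linalg.solve(K,np.array([p[0],p[1],1.]))
    return (o+d*(z-o[2])/d[2])[:2]
def proj(c,X):
    x=np.asarray(c["K"])@(np.asarray(c["R"])@np.asarray(X,float)+np.asarray(c["t"])); return x[:2]/x[2]
def blobs(mask,box,amin,amax):
    x0,y0,x1,y1=box; m=np.zeros_like(mask); m[y0:y1,x0:x1]=mask[y0:y1,x0:x1]
    cs,_=cv2.findContours(m.astype(np.uint8),cv2.RETR_EXTERNAL,cv2.CHAIN_APPROX_NONE)
    return [k for k in cs if amin<=cv2.contourArea(k)<=amax]
E
python3 - <<'E'
from h import *
c=manip.capture("top"); im=c["color"]
cr=im[125:245,110:390]; cv2.imwrite("pics/topcrop.png",cv2.resize(cr,None,fx=2.85,fy=2.85,interpolation=cv2.INTER_CUBIC))
g=im.max(2)
print("bright")
for T in(190,):
  for k in blobs(im.min(2)>T,(115,130,395,240),8,3000):
    (u,v),wh,a=cv2.minAreaRect(k); print(np.round([u,v,*wh,a,cv2.contourArea(k)],1),ray(c,(u,v),0).round(3))
print("dark")
for k in blobs(g<60,(115,195,375,240),20,3000):
    (u,v),wh,a=cv2.minAreaRect(k); print(np.round([u,v,*wh,a,cv2.contourArea(k)],1),ray(c,(u,v),.012).round(4))
for p in[(152,205),(120,218),(60,218),(136,218),(136,203),(193,153),(242,215)]: print(p,im[p[1],p[0]])
E
```

```text
bright
dark
(152, 205) [123 115 116]
(120, 218) [159 156 145]
(60, 218) [104  98  99]
(136, 218) [163 157 147]
(136, 203) [144 140 129]
(193, 153) [99 88 87]
(242, 215) [101  91  91]
```

View pics/topcrop.png

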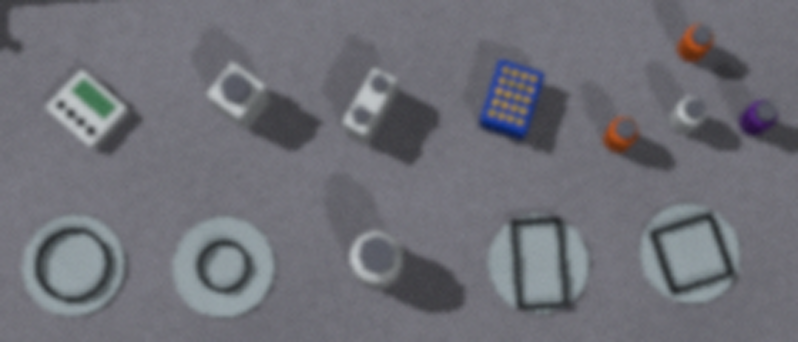

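```bash
cat > m.py <<'E'
from h import *
F=4
def up(c): return cv2.resize(c["color"],None,fx=F,fy=F,interpolation=cv2.INTER_CUBIC)
def down(p): return (np.asarray(p)+.5)/F-.5
E
python3 - <<'E'
from m import *
c=manip.capture("top"); im=up(c); K,R,t=(np.asarray(c[k]) for k in("K","R","t")); print("cam",(-R.T@t).round(3))
light=(im.min(2)>124); box=[F*v for v in(115,130,395,240)]
dark=(im.max(2)<100)
for k in blobs(light,box,F*F*30,F*F*3000):
    (u,v),wh,a=cv2.minAreaRect(k); (eu,ev),ax,ea=cv2.fitEllipse(cv2.convexHull(k))
    p=down((u,v)); e=down((eu,ev))
    print("LIGHT rect",p.round(1),np.round(wh,1)/F,round(a,1),"ell",e.round(1),np.round(ax,1)/F,"z4",ray(c,e,.004).round(4))
    hull=np.zeros(im.shape[:2],np.uint8); cv2.fillConvexPoly(hull,cv2.convexHull(k),1)
    hull=cv2.erode(hull,np.ones((9,9)))
    g=im.max(2); T=(g[hull>0].max()*.5+g[hull>0].min()*.5)
    for q in blobs((hull>0)&(g<T),box,F*F*4,F*F*3000):
        r=cv2.minAreaRect(q); pts=[ray(c,down(b),.012) for b in cv2.boxPoints(r)]
        s=[np.linalg.norm(pts[i]-pts[(i+1)%4]) for i in(0,1)]; d=pts[1]-pts[0] if s[0]>s[1] else pts[2]-pts[1]
        print("   dark",down(r[0]).round(1),"ctr12",np.mean(pts,0).round(4),"sides",np.round(s,4),"longdir",np.degrees(np.arctan2(d[1],d[0])).round(1), "z68",ray(c,down(r[0]),.068).round(4))
E
```

```text
cam [ 0.282 -0.019  1.325]
LIGHT rect [356.4 228.1] [ 4.1   18.825] 71.6 ell [356.1 227.1] [ 5.7 18.1] z4 [ 0.414  -0.3359]
LIGHT rect [337.5 218.1] [23.4   5.95] 70.1 ell [339.2 217.3] [ 8.9 22.4] z4 [ 0.4433 -0.2874]
LIGHT rect [238.8 214. ] [13.8   18.375] 13.8 ell [240.3 214.5] [16.775 18.45 ] z4 [0.4551 0.0036]
   dark [240.2 213.7] ctr12 [0.4565 0.0038] sides [0.0422 0.0265] longdir -14.2 z68 [0.449  0.0029]
LIGHT rect [312.4 215.9] [23.575  6.375] 84.3 ell [312.  215.8] [ 6.775 24.25 ] z4 [ 0.4486 -0.2073]
LIGHT rect [299.3 217.1] [25.35  11.975] 86.1 ell [299.2 217.6] [15.325 30.275] z4 [ 0.4439 -0.1694]
   dark [300.2 228.2] ctr12 [ 0.4117 -0.1702] sides [0.0265 0.0036] longdir -83.8 z68 [ 0.4062 -0.1637]
LIGHT rect [284.8 218. ] [27.925  8.25 ] 85.5 ell [286.4 217.8] [10.875 27.425] z4 [ 0.4436 -0.1316]
LIGHT rect [352.6 213.2] [17.3  17.15] 72.2 ell [352.3 213.1] [20.85 21.65] z4 [ 0.4553 -0.3268]
   dark [354.8 219.9] ctr12 [ 0.434  -0.3311] sides [0.0374 0.0025] longdir -72.5 z68 [ 0.4275 -0.3178]
LIGHT rect [366.1 208.2] [16.45  3.8 ] 72.3 ell [365.8 208. ] [ 3.975 17.6
[... 1026 characters left out ...]
dark [131.  161.4] ctr12 [0.6167 0.3271] sides [0.0081 0.0077] longdir -90.5 z68 [0.6024 0.3124]
   dark [142.5 159.2] ctr12 [0.623  0.2934] sides [0.016  0.0452] longdir -131.6 z68 [0.6084 0.28  ]
LIGHT rect [239.1 159.9] [10.325 24.   ] 29.4 ell [238.9 160.2] [12.175 29.675] z4 [0.6195 0.0067]
   dark [236.2 165.2] ctr12 [0.602  0.0149] sides [0.0185 0.0222] longdir -120.6 z68 [0.5883 0.0134]
   dark [242.9 153.7] ctr12 [ 0.6373 -0.0055] sides [0.0203 0.0206] longdir -117.9 z68 [ 0.6221 -0.006 ]
LIGHT rect [191.9 156.1] [15.725 16.825] 37.6 ell [192. 156.] [19.175 20.8  ] z4 [0.6336 0.1475]
   dark [192.7 155.9] ctr12 [0.6317 0.1444] sides [0.0311 0.0365] longdir -128.9 z68 [0.6168 0.1375]
```

```bash
python3 - <<'E'
from m import *
T0={"hbig":(135,217),"hsmall":(188,218),"hobl":(299,217),"hsq":(352,213)}
cs={n:manip.capture(n) for n in("top","scene")}
for name,p in T0.items():
  X=np.append(ray(cs["top"],p,.004),.004)
  for n,c in cs.items():
    im=up(c); u,v=proj(c,X); w=26
    m=(im.min(2)>124).astype(np.uint8); m=cv2.morphologyEx(m,cv2.MORPH_CLOSE,cv2.getStructuringElement(cv2.MORPH_ELLIPSE,(17,17)))
    k=max(blobs(m,[max(0,int(F*q)) for q in(u-w,v-w,u+w,v+w)],100,1e6),key=cv2.contourArea)
    h=cv2.convexHull(k); e,ax,a=cv2.fitEllipse(h)
    P=np.array([ray(c,down(q[0]),.004) for q in h]); 
    (cx,cy),d,_=cv2.fitEllipse((P*1000).astype(np.float32))
    disc=np.zeros(m.shape,np.uint8); cv2.fillConvexPoly(disc,h,1); disc=cv2.erode(disc,np.ones((13,13)))
    g=im.max(2).astype(float); Tm=(g[disc>0].min()+np.median(g[disc>0]))/2
    q=max(blobs((disc>0)&(g<Tm),(0,0,im.shape[1],im.shape[0]),30,1e6),key=cv2.contourArea)
    Q=np.array([ray(c,down(z[0]),.012) for z in q])*1000
    r=cv2.minAreaRect(Q.astype(np.float32))
    print(name,n,"disc",np.round([cx,cy,*d],1),"rim12",np.round([*r[0],*r[1],r[2]],1))
E
```

```text
hbig top disc [449.9 311.8 103.  105. ] rim12 [448.  307.4  80.5  73.8  50.5]
hbig scene disc [447.6 312.4 103.  105. ] rim12 [452.8 310.5  74.6  81.6  74.9]
hsmall top disc [446.5 158.5 103.4 106.3] rim12 [444.9 154.9  58.4  53.8  45.1]
hsmall scene disc [444.5 158.9 103.  105.3] rim12 [449.9 157.2  59.5  53.2   3.4]
hobl top disc [ 446.8 -180.6   77.6   89.8] rim12 [ 446.3 -192.5   62.6   10.7    3.7]
hobl scene disc [ 441.8 -166.1  103.7  113.6] rim12 [ 447.8 -151.2   33.1   82.8   87.4]Traceback (most recent call last):
  File "<stdin>", line 15, in <module>
ValueError: max() iterable argument is empty
```

```bash
python3 - <<'E'
from m import *
from scipy.optimize import least_squares
cs={n:manip.capture(n) for n in("top","scene")}
for name,p in {"hsmall":(188,218),"hobl":(299,217),"hsq":(352,213)}.items():
  X=np.append(ray(cs["top"],p,.004),.004)
  for n,c in cs.items():
    im=up(c); u,v=proj(c,X); w=24; box=[int(F*q) for q in(u-w,v-w,u+w,v+w)]
    ks=blobs(im.min(2)>124,box,F*F*6,1e6)
    h=np.vstack(ks)[:,0]; P=np.array([ray(c,down(q),.004) for q in h])
    P=P[np.linalg.norm(P-X[:2],axis=1)<.062]
    P0=P; H=cv2.convexHull((P*1e3).astype(np.float32))[:,0]
    f=least_squares(lambda s:np.linalg.norm(H-s,axis=1)-52,X[:2]*1e3,loss="soft_l1",f_scale=1.)
    ctr=f.x; 
    g=im.max(2); q=[];
    ys,xs=np.mgrid[box[1]:box[3],box[0]:box[2]]
    sel=g[box[1]:box[3],box[0]:box[2]]<88
    Q=np.array([ray(c,down(z),.010) for z in zip(xs[sel],ys[sel])])*1e3
    Q=Q[np.linalg.norm(Q-ctr,axis=1)<53]
    r=cv2.minAreaRect(Q.astype(np.float32)) if len(Q) else None
    mid=min(ks,key=lambda k:np.linalg.norm(ray(c,down(k[:,0].mean(0)),.004)*1e3-ctr))
    M=np.array([ray(c,down(z),.004) for z in mid[:,0]])*1e3; r2=cv2.minAreaRect(M.astype(np.float32))
    f2=lambda r:np.round([*r[0],*r[1],r[2]],1)
    print(name,n,len(ks),"disc",ctr.round(1),"res",np.abs(f.fun).mean().round(1),"dark",f2(r),"inner",f2(r2))
print('objects')
c=cs["scene"]
E
```

```text
hsmall top 1 disc [446.5 158.4] res 0.6 dark [445.1 155.5  54.9  50.4  45. ] inner [446.2 157.9 102.5 105.3  17.1]
hsmall scene 1 disc [444.6 159. ] res 0.5 dark [447.2 157.7  53.9  61.4  86.5] inner [444.8 158.9 103.3 103.   62.6]
hobl top 3 disc [ 446.5 -166.6] res 0.7 dark [ 445.2 -169.    97.4   55.8    3.4] inner [ 445.6 -169.8   74.8   35.3    2. ]
hobl scene 3 disc [ 443.7 -166.1] res 0.7 dark [ 445.8 -167.9  101.9   58.5    2.9] inner [ 440.3 -168.4   72.2   38.8    2.7]
hsq top 5 disc [ 455.2 -324.2] res 0.9 dark [ 452.5 -326.2   73.1   70.4   16.2] inner [ 454.7 -327.7   50.8   51.2   15.7]
hsq scene 4 disc [ 452.5 -324. ] res 0.9 dark [ 455.6 -323.8   77.1   70.4   17.4] inner [ 448.9 -327.    48.8   55.    16.6]
objects
```

```bash
python3 - <<'E'
from m import *
cs={n:manip.capture(n) for n in("top","scene")}
rows=[]
for n,c in cs.items():
  r=[]
  for p in[(242,215),(352,164),(193,156),(240,160)]:
    X=np.append(ray(cs["top"],p,.05),.04); u,v=np.round(proj(c,X)).astype(int)-20; print(n,u,v)
    t=cv2.resize(c["color"][v:v+40,u:u+40],(200,200),interpolation=cv2.INTER_CUBIC); 
    t=cv2.convertScaleAbs(t,alpha=1.3)
    for i in range(0,40,10): cv2.line(t,(i*5+2,0),(i*5+2,200),(0,255,255) ,1); cv2.line(t,(0,i*5+2),(200,i*5+2),(0,255,255),1)
    r.append(t)
  rows.append(np.hstack(r))
cv2.imwrite("pics/mont.png",np.vstack(rows))
E
```

```text
top 222 195
top 331 145
top 173 137
top 220 141
scene 261 139
scene 110 158
scene 312 199
scene 250 185
```

View pics/mont.png

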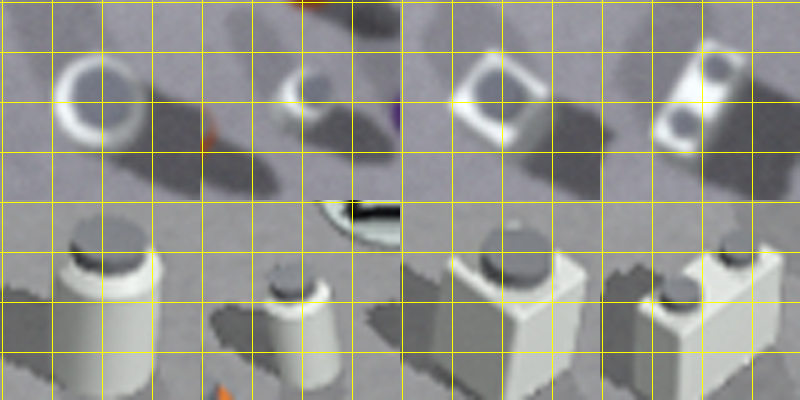

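```bash
python3 - <<'E'
from m import *
cs={n:manip.capture(n) for n in("top","scene")}
D={"big":(.078,(241.6,214),(283,144.8)),"small":(.056,(354,162.6),(128.6,173)),"sq":(.068,(192.2,155.6),(335,208.6)),
"ob1":(.060,(243.2,154.2),(277.6,193.2)),"ob2":(.060,(236.6,165.4),(265.8,202.2))}
for n,(z,a,b) in D.items(): print(n,ray(cs["top"],a,z).round(4),ray(cs["scene"],b,z).round(4))
# body top corners, top view montage
off=lambda o,p:((np.array(p)+.5)/5-.5+o)
for nm,n,o,z,pts in[("sq","top",(173,137),.058,[(50,100),(93,50),(148,94),(103,145)]),("sq","scene",(312,199),.058,[(47,60),(117,118),(186,70)]),
 ("ob","top",(220,141),.052,[(52,133),(107,38),(146,58),(93,155)]),("ob","scene",(250,185),.052,[(37,105),(80,132),(181,62)])]:
  P=np.array([ray(cs[n],off(o,p),z) for p in pts]); d=np.diff(np.vstack([P,P[:1]]),axis=0)
  print(nm,n,P.round(3).tolist(),"ctr",P.mean(0).round(4),"len",np.linalg.norm(d,axis=1).round(3),"ang",np.degrees(np.arctan2(d[:,1],d[:,0])).round(0))
E
```

```text
big [ 0.4467 -0.0012] [0.4406 0.0007]
small [ 0.5958 -0.3277] [ 0.5963 -0.3229]
sq [0.6178 0.139 ] [0.6184 0.1408]
ob1 [ 0.6228 -0.0068] [0.5904 0.0159]
ob2 [0.5897 0.0124] [ 0.6238 -0.0033]
sq top [[0.618, 0.168], [0.647, 0.143], [0.621, 0.111], [0.591, 0.137]] ctr [0.6192 0.1399] len [0.038 0.042 0.039 0.041] ang [ -39. -130.  140.   49.]
sq scene [[0.62, 0.113], [0.648, 0.145], [0.613, 0.17]] ctr [0.6271 0.1427] len [0.042 0.043 0.057] ang [ 49. 144. -83.]
ob top [[0.587, 0.032], [0.643, -0.0], [0.631, -0.023], [0.573, 0.008]] ctr [0.6084 0.0041] len [0.065 0.026 0.065 0.027] ang [ -30. -118.  152.   61.]
ob scene [[0.63, -0.021], [0.642, 0.0], [0.59, 0.034]] ctr [0.6204 0.0045] len [0.024 0.062 0.068] ang [ 61. 147. -54.]
```

```bash
cat > d.py <<'E'
import sys
from h import *
# usage: d.py x y jawAngleDeg z1 z2 ...   (z of TCP)
s=manip.read_state(); p=np.array(s["eef_pos"]); R=np.array(s["tcp_rot"])
x,y,f=map(float,sys.argv[1:4]); phi=np.degrees(np.arctan2(R[1,1],R[0,1]))
turn=-((f-phi+90)%180-90)
print("t",round(s["time_s"],2),"tcp",p.round(4),"jaw",phi.round(1),"q1,q6",np.round([s["q"][0],s["q"][5]],1),"w",round(s["width"],3),"F",np.round(s["ft_force"],1))
for z in sys.argv[4:]: print(z,"cm",(100*R.T@(np.array([x,y,float(z)])-p)).round(2),"yaw",np.radians(turn).round(3))
E
python3 d.py 0.444 0 64 0.14 0.023
```

```text
t 0.6 tcp [0.2406 0.4945 0.2387] jaw 64.1 q1,q6 [ 51.7 -12.3] w 1.003 F [-0.6 -0.3  0.8]
0.14 cm [-39.93 -35.57   9.88] yaw 0.001
0.023 cm [-39.93 -35.57  21.58] yaw 0.001
```

Emit:
jog_arm(steps=[[[-39.9, -35.6, 9.9], 0, 1], [[-39.9, -35.6, 9.9], 0, 1], [[-39.9, -35.6, 9.9], 0, 1], [[-39.9, -35.6, 9.9], 0, 1], [[-39.9, -35.6, 9.9], 0, 1], [[-39.9, -35.6, 9.9], 0, 1], [[-39.9, -35.6, 9.9], 0, 1], [[-39.9, -35.6, 9.9], 0, 1], [[-39.9, -35.6, 9.9], 0, 1], [[-39.9, -35.6, 9.9], 0, 1], [[-39.9, -35.6, 9.9], 0, 1], [[-39.9, -35.6, 9.9], 0, 1]])

```text
time_s: 2.1
eef_pos: [0.4433, 0.001, 0.1401]
tcp_rot: [[-0.9, 0.436, 0.0], [0.436, 0.9, 0.0], [-0.0, 0.0, -1.0]]
ft_force: [-0.4, -0.6, 0.4]
width: 1.001
```

```bash
python3 d.py 0.444 0 64 0.14 0.025; python3 - <<'E'
from m import *
c=manip.capture("scene"); cv2.imwrite("pics/s1.png",cv2.resize(c["color"][60:240,170:410],None,fx=3,fy=3,interpolation=cv2.INTER_CUBIC))
E
```

```text
t 2.1 tcp [0.4433 0.001  0.1401] jaw 64.2 q1,q6 [-15.2 -79.4] w 1.001 F [-0.4 -0.6  0.4]
0.14 cm [-0.11 -0.06  0.01] yaw 0.003
0.025 cm [-0.1  -0.06 11.51] yaw 0.003
```

View pics/s1.png

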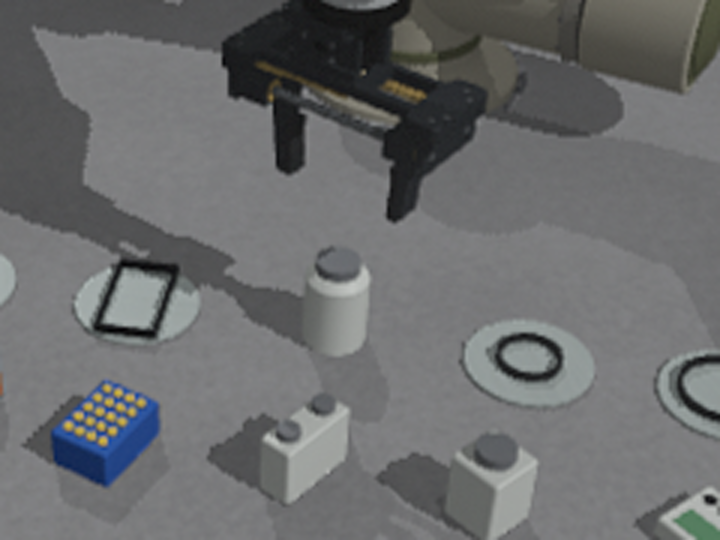

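The open fingers straddle the bottle, with tips at about (290,165) and (400,215) and the cap at (338,262). I'll descend and close.

Emit:
jog_arm(steps=[[[-0.1, 0, 5], 0, 1], [[-0.1, 0, 9], 0, 1], [[-0.1, 0, 11.5], 0, 1], [[-0.1, 0, 11.5], 0, 1], [[-0.1, 0, 11.5], 0, -0.2], [[-0.1, 0, 11.5], 0, -0.2], [[-0.1, 0, 11.5], 0, -0.5], [[-0.1, 0, 11.5], 0, -1], [[-0.1, 0, 11.5], 0, -1], [[-0.1, 0, 11.5], 0, -1], [[-0.1, 0, 11.5], 0, -1], [[-0.1, 0, 11.5], 0, -1]])

```text
time_s: 3.65
eef_pos: [0.4448, -0.0005, 0.0252]
tcp_rot: [[-0.899, 0.438, 0.001], [0.438, 0.899, 0.0], [-0.001, 0.0, -1.0]]
ft_force: [-0.5, 2.3, 6.3]
width: 0.581
```

```bash
python3 d.py 0.449 0.312 64 0.12 0.033 0.029
```

```text
t 3.65 tcp [ 0.4448 -0.0005  0.0252] jaw 64.0 q1,q6 [-15.4 -79.5] w 0.581 F [-0.5  2.3  6.3]
0.12 cm [13.29 28.29 -9.48] yaw 0.001
0.033 cm [13.3  28.28 -0.78] yaw 0.001
0.029 cm [13.3  28.28 -0.38] yaw 0.001
```

Emit:
jog_arm(steps=[[[0, 0, -3], 0, -1], [[0, 0, -7], 0, -1], [[2, 4, -9.5], 0, -1], [[4.5, 9.5, -9.5], 0, -1], [[7, 15, -9.5], 0, -1], [[9.5, 20.5, -9.5], 0, -1], [[12, 25.5, -9.5], 0, -1], [[13.3, 28.3, -9.5], 0, -1], [[13.3, 28.3, -9.5], 0, -1], [[13.3, 28.3, -9.5], 0, -1]])

```text
time_s: 4.9
eef_pos: [0.4485, 0.3113, 0.1194]
tcp_rot: [[-0.899, 0.438, -0.001], [0.438, 0.899, -0.001], [0.001, -0.001, -1.0]]
ft_force: [-0.5, -0.3, -1.2]
width: 0.579
```

```bash
python3 d.py 0.449 0.312 64 0.033 0.029; python3 - <<'E'
from m import *
c=manip.capture("scene"); cv2.imwrite("pics/s2.png",cv2.resize(c["color"][60:240,290:512],None,fx=3,fy=3,interpolation=cv2.INTER_CUBIC))
print(proj(c,(.449,.312,.004)))
E
```

```text
t 4.9 tcp [0.4485 0.3113 0.1194] jaw 64.0 q1,q6 [ 22.3 -41.7] w 0.579 F [-0.5 -0.3 -1.2]
0.033 cm [-0.02  0.09  8.64] yaw 0.001
0.029 cm [-0.02  0.09  9.04] yaw 0.001
[411.30323117 190.72921294]
```

View pics/s2.png

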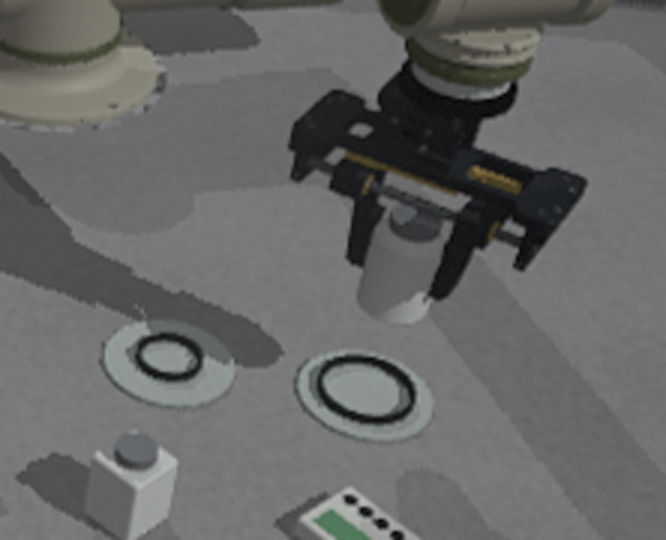

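```bash
python3 - <<'E'
from m import *
c=manip.capture("scene")
for X in[(.4485,.3113,.0942),(.4485,.3113,.172)]: print(((proj(c,X)-(290,60))*3).round(0))
E
```

```text
[390. 301.]
[416. 216.]
```

Projected and observed cap and base agree within about 1–2 mm. Lowering.

Emit:
jog_arm(steps=[[[0, 0.1, 4], 0, -1], [[0, 0.1, 7], 0, -1], [[0, 0.1, 8.4], 0, -1], [[0, 0.1, 8.8], 0, -1], [[0, 0.1, 9.0], 0, -1], [[0, 0.1, 9.1], 0, -1], [[0, 0.1, 9.1], 0, -1]])

```text
time_s: 5.88
eef_pos: [0.4494, 0.3131, 0.0293]
tcp_rot: [[-0.899, 0.437, 0.001], [0.437, 0.899, 0.0], [-0.001, 0.001, -1.0]]
ft_force: [-0.3, -1.0, -0.4]
width: 0.583
```

Emit:
jog_arm(steps=[[[0, 0, 0.1], 0, -1], [[0, 0, 0.1], 0, -1], [[0, 0, 0.1], 0, 0.3], [[0, 0, 0.1], 0, 0.6], [[0, 0, 0.1], 0, 0.7], [[0, 0, 0.1], 0, 0.7], [[0, 0, 0], 0, 0.7], [[0, 0, -3], 0, 0.7], [[0, 0, -7], 0, 0.7], [[0, 0, -12], 0, 0.2], [[0, 0, -12], 0, 0.2]])

```text
time_s: 7.25
eef_pos: [0.4505, 0.3137, 0.1522]
tcp_rot: [[-0.899, 0.437, 0.007], [0.437, 0.899, 0.003], [-0.005, 0.005, -1.0]]
ft_force: [-0.6, -0.3, -1.1]
width: 0.645
```

```bash
python3 d.py 0.596 -0.3255 45 0.15 0.1 0.016; python3 - <<'E'
from m import *
c=manip.capture("scene"); cv2.imwrite("pics/s3.png",cv2.resize(c["color"][130:260,60:512],None,fx=1.7,fy=1.7,interpolation=cv2.INTER_CUBIC))
E
```

```text
t 7.25 tcp [0.4505 0.3137 0.1522] jaw 64.1 q1,q6 [ 22.5 -41.6] w 0.645 F [-0.6 -0.3 -1.1]
0.15 cm [-41.03 -51.12   0.14] yaw 0.333
0.1 cm [-41.01 -51.15   5.14] yaw 0.333
0.016 cm [-40.97 -51.19  13.54] yaw 0.333
```

View pics/s3.png

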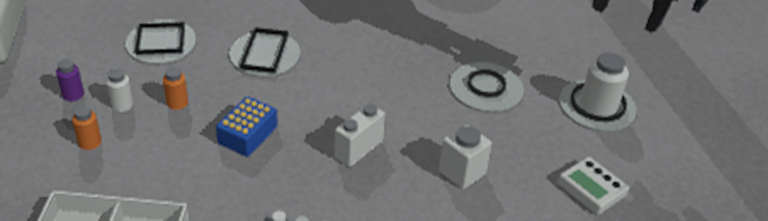

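The large bottle stands upright inside its round rim at (600,90). Now the small vial.

Emit:
jog_arm(steps=[[[-41, -51.1, 0.1], 0.33, 0.15], [[-41, -51.1, 0.1], 0.33, 0.15], [[-41, -51.1, 0.1], 0.33, 0.15], [[-41, -51.1, 0.1], 0.33, 0.15], [[-41, -51.1, 0.1], 0.33, 0.15], [[-41, -51.1, 0.1], 0.33, 0.15], [[-41, -51.1, 0.1], 0.33, 0.15], [[-41, -51.1, 0.1], 0.33, 0.15], [[-41, -51.1, 0.1], 0.33, 0.15], [[-41, -51.1, 0.1], 0.33, 0.15], [[-41, -51.1, 0.1], 0.33, 0.15], [[-41, -51.1, 0.1], 0.33, 0.15]])

```text
time_s: 8.8
eef_pos: [0.5936, -0.3275, 0.1451]
tcp_rot: [[-0.707, 0.707, -0.003], [0.707, 0.707, 0.002], [0.003, -0.0, -1.0]]
ft_force: [-0.2, 0.9, -0.3]
width: 0.574
```

```bash
python3 d.py 0.596 -0.3255 45 0.15 0.016; python3 - <<'E'
from m import *
c=manip.capture("scene"); cv2.imwrite("pics/s4.png",cv2.resize(c["color"][90:230,60:240],None,fx=4,fy=4,interpolation=cv2.INTER_CUBIC))
for X in[(.596,-.3255,.15),(.596,-.3255,.056),(.596,-.3255,0)]: print(((proj(c,X)-(60,90))*4).round(0))
E
```

```text
t 8.8 tcp [ 0.5936 -0.3275  0.1451] jaw 45.0 q1,q6 [-38.9 -83.9] w 0.574 F [-0.2  0.9 -0.3]
0.15 cm [-0.02  0.31 -0.49] yaw 0.0
0.016 cm [-0.07  0.31 12.91] yaw 0.0
[243. 195.]
[270. 331.]
[285. 405.]
```

View pics/s4.png

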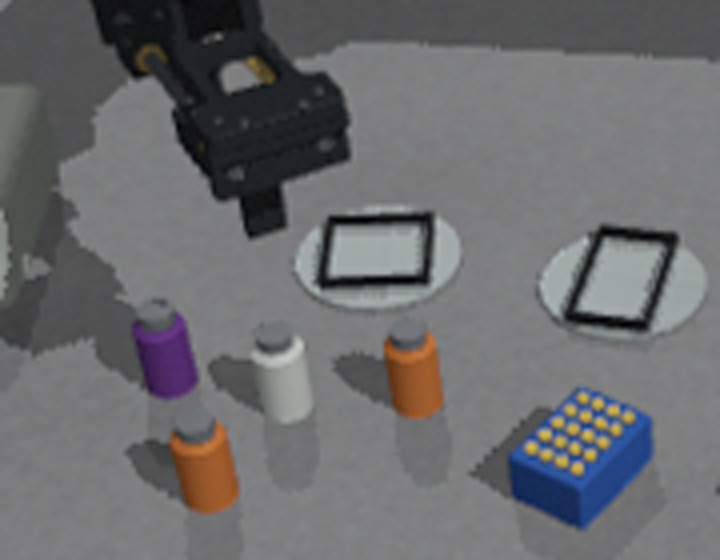

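Purple (165,350) and orange (205,465; 413,370) are neighbours, and the fingers line up on the white vial at (280,375). Projected and observed cap agree within 1 px. Descending.

Emit:
jog_arm(steps=[[[0.1, 0.4, 0], 0, 0.15], [[0.1, 0.4, 5], 0, 0.15], [[0.1, 0.4, 9], 0, 0.15], [[0.1, 0.4, 12], 0, 0.15], [[0.1, 0.4, 12.9], 0, 0.15], [[0.1, 0.4, 12.9], 0, 0.15], [[0.1, 0.4, 12.9], 0, -0.2], [[0.1, 0.4, 12.9], 0, -0.4], [[0.1, 0.4, 12.9], 0, -1], [[0.1, 0.4, 12.9], 0, -1], [[0.1, 0.4, 12.9], 0, -1], [[0.1, 0.4, 12.9], 0, -1]])

```text
time_s: 10.35
eef_pos: [0.5967, -0.3226, 0.0198]
tcp_rot: [[-0.709, 0.705, 0.001], [0.705, 0.709, -0.001], [-0.002, 0.0, -1.0]]
ft_force: [-1.2, -0.4, 6.8]
width: 0.329
```

```bash
python3 d.py 0.4455 0.1587 45 0.12 0.02
```

```text
t 10.35 tcp [ 0.5967 -0.3226  0.0198] jaw 45.1 q1,q6 [-38.4 -83.5] w 0.329 F [-1.2 -0.4  6.8]
0.12 cm [ 44.65  23.46 -10.08] yaw 0.003
0.02 cm [44.67 23.45 -0.08] yaw 0.003
```

Emit:
jog_arm(steps=[[[0, 0, -3], 0, -1], [[0, 0, -7], 0, -1], [[0, 0, -11], 0, -1], [[44.7, 23.5, -11], 0, -1], [[44.7, 23.5, -11], 0, -1], [[44.7, 23.5, -11], 0, -1], [[44.7, 23.5, -11], 0, -1], [[44.7, 23.5, -11], 0, -1], [[44.7, 23.5, -11], 0, -1], [[44.7, 23.5, -11], 0, -1], [[44.7, 23.5, -11], 0, -1], [[44.7, 23.5, -11], 0, -1]])

```text
time_s: 11.85
eef_pos: [0.4437, 0.1625, 0.1289]
tcp_rot: [[-0.713, 0.702, -0.0], [0.702, 0.713, 0.0], [0.0, 0.0, -1.0]]
ft_force: [0.6, -1.1, -0.9]
width: 0.331
```

Emit:
jog_arm(steps=[[[0, 0, 0], 0, -1], [[0, 0, 0], 0, -1]])

```text
time_s: 12.1
eef_pos: [0.4459, 0.1583, 0.1287]
tcp_rot: [[-0.708, 0.707, 0.0], [0.707, 0.708, -0.0], [-0.0, -0.0, -1.0]]
ft_force: [0.3, 0.5, 1.1]
width: 0.332
```

```bash
python3 d.py 0.4455 0.1587 45 0.0238; python3 - <<'E'
from m import *
c=manip.capture("scene"); cv2.imwrite("pics/s5.png",cv2.resize(c["color"][90:230,260:440],None,fx=4,fy=4,interpolation=cv2.INTER_CUBIC))
p=manip.read_state()["eef_pos"]
for z in(-.0198,.0362): print(((proj(c,(p[0],p[1],p[2]+z))-(260,90))*4).round(0))
E
```

```text
t 12.1 tcp [0.4459 0.1583 0.1287] jaw 45.0 q1,q6 [  5.2 -39.9] w 0.332 F [0.3 0.5 1.1]
0.0238 cm [ 0.06 -0.   10.49] yaw 0.001
[368. 220.]
[383. 137.]
```

View pics/s5.png

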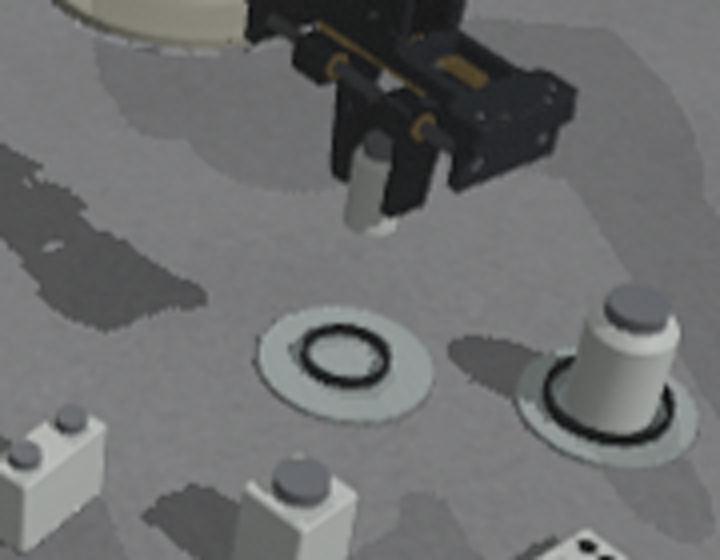

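The vial hangs upright, cap at (378,142) against a predicted (383,137). Lowering.

Emit:
jog_arm(steps=[[[0.1, 0, 4], 0, -1], [[0.1, 0, 8], 0, -1], [[0.1, 0, 9.6], 0, -1], [[0.1, 0, 10.2], 0, -1], [[0.1, 0, 10.4], 0, -1], [[0.1, 0, 10.5], 0, -1], [[0.1, 0, 10.5], 0, -1], [[0.1, 0, 10.5], 0, -1]])

```text
time_s: 13.15
eef_pos: [0.4447, 0.1603, 0.0241]
tcp_rot: [[-0.709, 0.705, 0.001], [0.705, 0.709, 0.0], [-0.0, 0.001, -1.0]]
ft_force: [0.2, 0.0, 0.1]
width: 0.331
```

Emit:
jog_arm(steps=[[[0, 0, 0.1], 0, -1], [[0, 0, 0.1], 0, -1], [[0, 0, 0.1], 0, -1]])

```text
time_s: 13.52
eef_pos: [0.4448, 0.1603, 0.0237]
tcp_rot: [[-0.709, 0.705, 0.001], [0.705, 0.709, 0.0], [-0.001, 0.001, -1.0]]
ft_force: [-2.7, -0.4, 12.5]
width: 0.328
```

Contact at the expected height (12 N). Releasing.

Emit:
jog_arm(steps=[[[0, 0, -0.05], 0, -0.3], [[0, 0, -0.05], 0, 0], [[0, 0, -0.05], 0, 0.1], [[0, 0, -0.05], 0, 0.1], [[0, 0, -3], 0, 0.1], [[0, 0, -7], 0, 0.1], [[0, 0, -12], 0, 0.1], [[0, 0, -12], 0, 0.7], [[0, 0, -12], 0, 0.7]])

```text
time_s: 14.65
eef_pos: [0.4441, 0.1602, 0.142]
tcp_rot: [[-0.709, 0.705, -0.001], [0.705, 0.709, -0.0], [0.001, -0.001, -1.0]]
ft_force: [-0.5, -0.0, 0.0]
width: 0.754
```

```bash
python3 d.py 0.618 0.140 50 0.14 0.02
```

```text
t 14.65 tcp [0.4441 0.1602 0.142 ] jaw 45.1 q1,q6 [  5.4 -39.7] w 0.754 F [-0.5 -0.   0. ]
0.14 cm [-13.75  10.84   0.18] yaw -0.085
0.02 cm [-13.76  10.85  12.18] yaw -0.085
```

Emit:
jog_arm(steps=[[[-13.7, 10.8, 0.2], -0.08, 0.7], [[-13.7, 10.8, 0.2], -0.08, 0.7], [[-13.7, 10.8, 0.2], -0.08, 0.7], [[-13.7, 10.8, 0.2], -0.08, 0.7], [[-13.7, 10.8, 0.2], -0.08, 0.7], [[-13.7, 10.8, 0.2], -0.08, 0.7], [[-13.7, 10.8, 0.2], -0.08, 0.7]])

```text
time_s: 15.52
eef_pos: [0.6172, 0.1405, 0.141]
tcp_rot: [[-0.763, 0.646, -0.0], [0.646, 0.763, 0.0], [0.0, -0.0, -1.0]]
ft_force: [0.4, -0.7, -0.8]
width: 0.85
```

```bash
python3 d.py 0.618 0.140 50 0.14 0.020; python3 - <<'E'
from m import *
c=manip.capture("scene"); cv2.imwrite("pics/s6.png",cv2.resize(c["color"][100:250,240:440],None,fx=4,fy=4,interpolation=cv2.INTER_CUBIC))
for X in[(.618,.140,.068),(.618,.140,0)]: print(((proj(c,X)-(240,100))*4).round(0))
E
```

```text
t 15.53 tcp [0.6172 0.1405 0.141 ] jaw 49.8 q1,q6 [  2.1 -47.6] w 0.85 F [ 0.4 -0.7 -0.8]
0.14 cm [-0.09  0.02  0.1 ] yaw -0.004
0.020 cm [-0.09  0.02 12.1 ] yaw -0.004
[379. 434.]
[363. 524.]
```

View pics/s6.png

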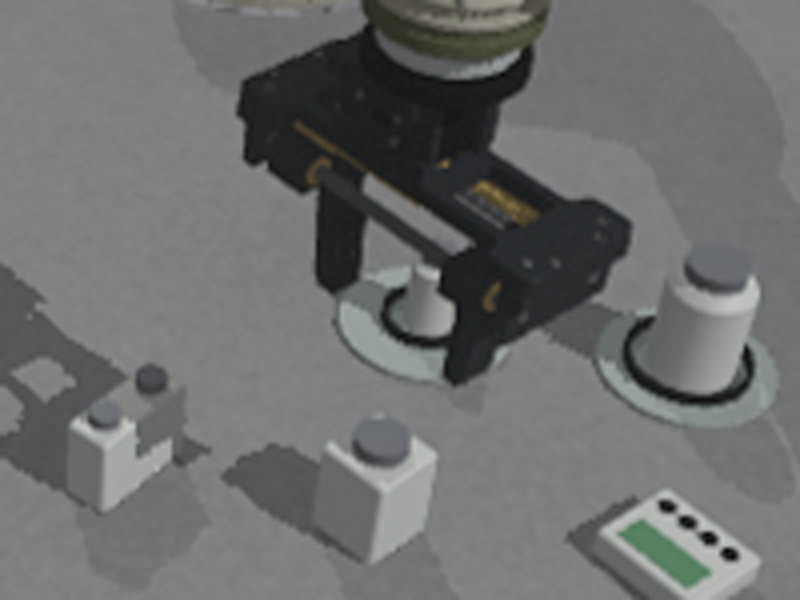

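The small vial stands inside its rim at (430,310), and the square bottle's cap at (382,436) matches the prediction. Descending on it.

Emit:
jog_arm(steps=[[[0, 0, 5], 0, 0.7], [[0, 0, 9], 0, 0.7], [[0, 0, 11.5], 0, 0.7], [[0, 0, 12], 0, 0.7], [[0, 0, 12], 0, 0.7], [[0, 0, 12], 0, 0.2], [[0, 0, 12], 0, 0], [[0, 0, 12], 0, -0.3], [[0, 0, 12], 0, -1], [[0, 0, 12], 0, -1], [[0, 0, 12], 0, -1], [[0, 0, 12], 0, -1]])

```text
time_s: 17.08
eef_pos: [0.6181, 0.1402, 0.0212]
tcp_rot: [[-0.763, 0.646, 0.001], [0.646, 0.763, 0.0], [-0.001, 0.001, -1.0]]
ft_force: [-0.3, 0.4, 6.7]
width: 0.501
```

```bash
python3 d.py 0.454 -0.324 16.3 0.13 0.025
```

```text
t 17.07 tcp [0.6181 0.1402 0.0212] jaw 49.7 q1,q6 [  2.1 -47.6] w 0.501 F [-0.3  0.4  6.7]
0.13 cm [-17.49 -46.02 -10.9 ] yaw 0.584
0.025 cm [-17.48 -46.03  -0.4 ] yaw 0.584
```

Emit:
jog_arm(steps=[[[0, 0, -3], 0, -1], [[0, 0, -7], 0, -1], [[0, 0, -11], 0, -1], [[-17.5, -46, -11], 0.58, -1], [[-17.5, -46, -11], 0.58, -1], [[-17.5, -46, -11], 0.58, -1], [[-17.5, -46, -11], 0.58, -1], [[-17.5, -46, -11], 0.58, -1], [[-17.5, -46, -11], 0.58, -1], [[-17.5, -46, -11], 0.58, -1], [[-17.5, -46, -11], 0.58, -1], [[-17.5, -46, -11], 0.58, -1]])

```text
time_s: 18.58
eef_pos: [0.4526, -0.3269, 0.13]
tcp_rot: [[-0.279, 0.96, -0.001], [0.96, 0.279, 0.0], [0.0, -0.001, -1.0]]
ft_force: [0.0, -0.1, -0.4]
width: 0.499
```

Emit:
jog_arm(steps=[[[0, 0, 0], 0, -1], [[0, 0, 0], 0, -1], [[0, 0, 0], 0, -1]])

```text
time_s: 18.95
eef_pos: [0.4545, -0.3229, 0.1308]
tcp_rot: [[-0.286, 0.958, -0.0], [0.958, 0.286, 0.0], [0.0, -0.0, -1.0]]
ft_force: [0.5, 0.2, -0.9]
width: 0.503
```

```bash
python3 d.py 0.454 -0.324 16.3 0.0252; python3 - <<'E'
from m import *
c=manip.capture("scene"); cv2.imwrite("pics/s7.png",cv2.resize(c["color"][60:210,80:260],None,fx=4,fy=4,interpolation=cv2.INTER_CUBIC))
p=manip.read_state()["eef_pos"]
for z in(-.0212,.0468): print(((proj(c,(p[0],p[1],p[2]+z))-(80,60))*4).round(0))
E
```

```text
t 18.95 tcp [ 0.4545 -0.3229  0.1308] jaw 16.6 q1,q6 [-47.6 -64.2] w 0.503 F [ 0.5  0.2 -0.9]
0.0252 cm [-0.09 -0.08 10.56] yaw 0.005
[276. 234.]
[261. 135.]
```

View pics/s7.png

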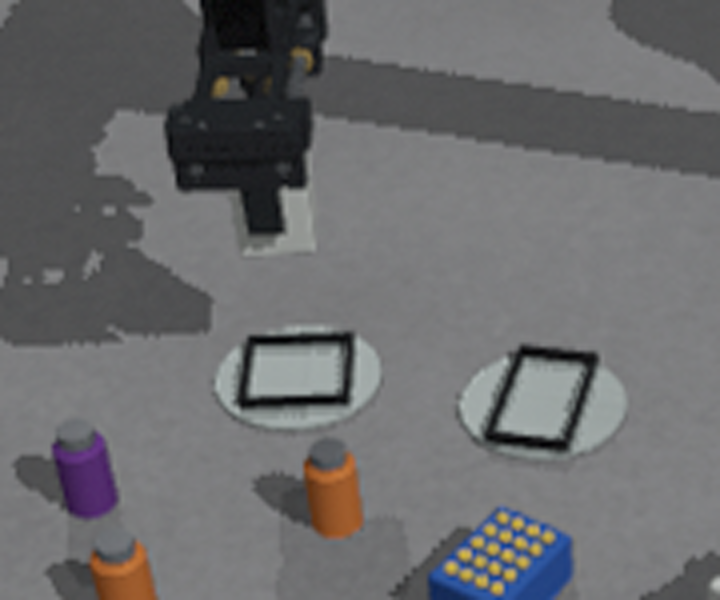

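The square bottle hangs upright with its sides parallel to the square rim (centre about (296,370)). Lowering.

Emit:
jog_arm(steps=[[[-0.1, -0.1, 4], 0, -1], [[-0.1, -0.1, 8], 0, -1], [[-0.1, -0.1, 9.8], 0, -1], [[-0.1, -0.1, 10.3], 0, -1], [[-0.1, -0.1, 10.5], 0, -1], [[-0.1, -0.1, 10.6], 0, -1], [[-0.1, -0.1, 10.6], 0, -1], [[-0.1, -0.1, 10.6], 0, -1]])

```text
time_s: 20.0
eef_pos: [0.4535, -0.3253, 0.0252]
tcp_rot: [[-0.284, 0.959, 0.001], [0.959, 0.284, -0.001], [-0.001, 0.0, -1.0]]
ft_force: [-0.5, 0.5, 0.4]
width: 0.499
```

Emit:
jog_arm(steps=[[[0, 0, 0.1], 0, -1], [[0, 0, 0.1], 0, -1], [[0, 0, 0.1], 0, -1]])

```text
time_s: 20.38
eef_pos: [0.4535, -0.3254, 0.0251]
tcp_rot: [[-0.284, 0.959, 0.001], [0.959, 0.284, -0.001], [-0.001, 0.001, -1.0]]
ft_force: [-3.0, 3.0, 10.9]
width: 0.504
```

Contact. Releasing, then on to the oblong.

Emit:
jog_arm(steps=[[[0, 0, -0.05], 0, 0.1], [[0, 0, -0.05], 0, 0.4], [[0, 0, -0.05], 0, 0.5], [[0, 0, -0.05], 0, 0.5], [[0, 0, -3], 0, 0.5], [[0, 0, -7], 0, 0.5], [[0, 0, -12], 0, 0.5], [[0, 0, -12], 0, 0.4], [[0, 0, -12], 0, 0.4]])

```text
time_s: 21.5
eef_pos: [0.4531, -0.3249, 0.143]
tcp_rot: [[-0.284, 0.959, -0.001], [0.959, 0.284, 0.001], [0.001, -0.0, -1.0]]
ft_force: [0.3, -0.1, 0.1]
width: 0.701
```

```bash
python3 d.py 0.607 0.0045 59.5 0.145 0.02
```

```text
t 21.5 tcp [ 0.4531 -0.3249  0.143 ] jaw 16.5 q1,q6 [-47.8 -64.3] w 0.701 F [ 0.3 -0.1  0.1]
0.145 cm [27.21 24.11 -0.18] yaw -0.751
0.02 cm [27.2  24.12 12.32] yaw -0.751
```

Emit:
jog_arm(steps=[[[27.2, 24.1, -0.2], -0.75, 0.4], [[27.2, 24.1, -0.2], -0.75, 0.4], [[27.2, 24.1, -0.2], -0.75, 0.4], [[27.2, 24.1, -0.2], -0.75, 0.4], [[27.2, 24.1, -0.2], -0.75, 0.4], [[27.2, 24.1, -0.2], -0.75, 0.4], [[27.2, 24.1, -0.2], -0.75, 0.4], [[27.2, 24.1, -0.2], -0.75, 0.4], [[27.2, 24.1, -0.2], -0.75, 0.4], [[27.2, 24.1, -0.2], -0.75, 0.4], [[27.2, 24.1, -0.2], -0.75, 0.4], [[27.2, 24.1, -0.2], -0.75, 0.4]])

```text
time_s: 23.0
eef_pos: [0.6072, 0.0038, 0.1458]
tcp_rot: [[-0.861, 0.508, 0.0], [0.508, 0.861, -0.0], [-0.0, -0.0, -1.0]]
ft_force: [0.0, 0.6, -0.0]
width: 0.697
```

```bash
python3 d.py 0.607 0.0045 59.5 0.145 0.02; python3 - <<'E'
from m import *
c=manip.capture("scene"); cv2.imwrite("pics/s8.png",cv2.resize(c["color"][90:240,90:340],None,fx=3.2,fy=3.2,interpolation=cv2.INTER_CUBIC))
for s in(-17,17):
  a=np.radians(-30.5); print(((proj(c,(.607+s/1e3*np.cos(a),.0045+s/1e3*np.sin(a),.060))-(90,90))*3.2).round(0))
E
```

```text
t 23.0 tcp [0.6072 0.0038 0.1458] jaw 59.4 q1,q6 [-10.8 -70.2] w 0.697 F [ 0.   0.6 -0. ]
0.145 cm [0.05 0.05 0.08] yaw -0.001
0.02 cm [ 0.05  0.05 12.58] yaw -0.001
[596. 332.]
[562. 357.]
```

View pics/s8.png

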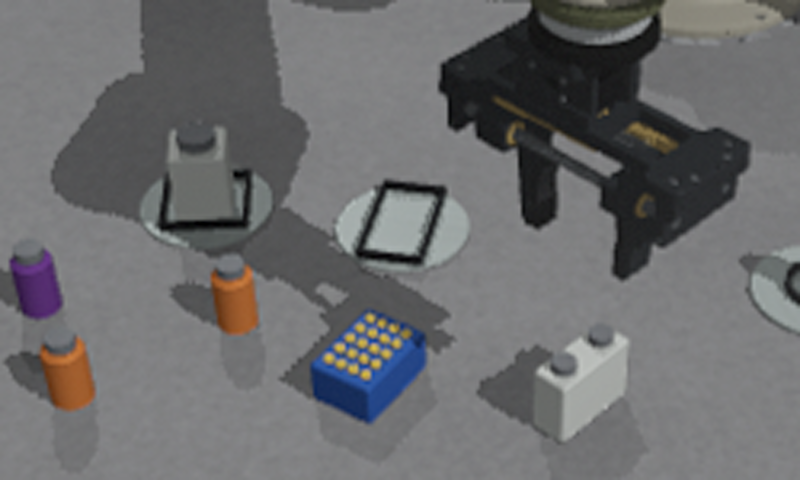

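The square bottle stands upright within its rim at (200,180). The oblong's caps at (601,331) and (564,360) are within about 1 px of prediction. Descending.

Emit:
jog_arm(steps=[[[0.1, 0.2, 5], 0, 0.4], [[0.1, 0.2, 9], 0, 0.4], [[0.1, 0.2, 12], 0, 0.4], [[0.1, 0.2, 12.6], 0, 0.4], [[0.1, 0.2, 12.6], 0, 0.4], [[0.1, 0.2, 12.6], 0, 0], [[0.1, 0.2, 12.6], 0, -0.3], [[0.1, 0.2, 12.6], 0, -0.5], [[0.1, 0.2, 12.6], 0, -1], [[0.1, 0.2, 12.6], 0, -1], [[0.1, 0.2, 12.6], 0, -1], [[0.1, 0.2, 12.6], 0, -1]])

```text
time_s: 24.55
eef_pos: [0.6075, 0.0063, 0.0201]
tcp_rot: [[-0.861, 0.508, 0.0], [0.508, 0.861, -0.0], [-0.0, 0.0, -1.0]]
ft_force: [-1.9, 0.5, 6.3]
width: 0.315
```

```bash
python3 d.py 0.445 -0.167 93 0.13 0.025
```

```text
t 24.55 tcp [0.6075 0.0063 0.0201] jaw 59.5 q1,q6 [-10.6 -70. ] w 0.315 F [-1.9  0.5  6.3]
0.13 cm [  5.19 -23.18 -11.  ] yaw -0.585
0.025 cm [  5.19 -23.18  -0.5 ] yaw -0.585
```

Emit:
jog_arm(steps=[[[0, 0, -3], 0, -1], [[0, 0, -7], 0, -1], [[0, 0, -11], 0, -1], [[5.2, -23.2, -11], -0.58, -1], [[5.2, -23.2, -11], -0.58, -1], [[5.2, -23.2, -11], -0.58, -1], [[5.2, -23.2, -11], -0.58, -1], [[5.2, -23.2, -11], -0.58, -1], [[5.2, -23.2, -11], -0.58, -1], [[5.2, -23.2, -11], -0.58, -1], [[5.2, -23.2, -11], -0.58, -1], [[5.2, -23.2, -11], -0.58, -1]])

```text
time_s: 26.05
eef_pos: [0.4451, -0.1666, 0.1297]
tcp_rot: [[-0.999, -0.048, -0.0], [-0.048, 0.999, 0.0], [0.0, 0.0, -1.0]]
ft_force: [-0.9, 0.3, -2.1]
width: 0.319
```

```bash
python3 d.py 0.445 -0.167 93 0.0241; python3 - <<'E'
from m import *
c=manip.capture("scene"); cv2.imwrite("pics/s9.png",cv2.resize(c["color"][60:210,110:310],None,fx=4,fy=4,interpolation=cv2.INTER_CUBIC))
s=manip.read_state();p=s["eef_pos"];x=np.array(s["tcp_rot"])[:,0]
for d,z in((-17,.04),(17,.04),(-34,-.02),(34,-.02)): print(((proj(c,np.array(p)+x*d/1e3+[0,0,z])-(110,60))*4).round(0))
E
```

```text
t 26.05 tcp [ 0.4451 -0.1666  0.1297] jaw 92.8 q1,q6 [ -34.8 -127.6] w 0.319 F [-0.9  0.3 -2.1]
0.0241 cm [ 1.000e-02 -4.000e-02  1.056e+01] yaw -0.004
[402. 189.]
[416. 157.]
[400. 294.]
[426. 229.]
```

View pics/s9.png

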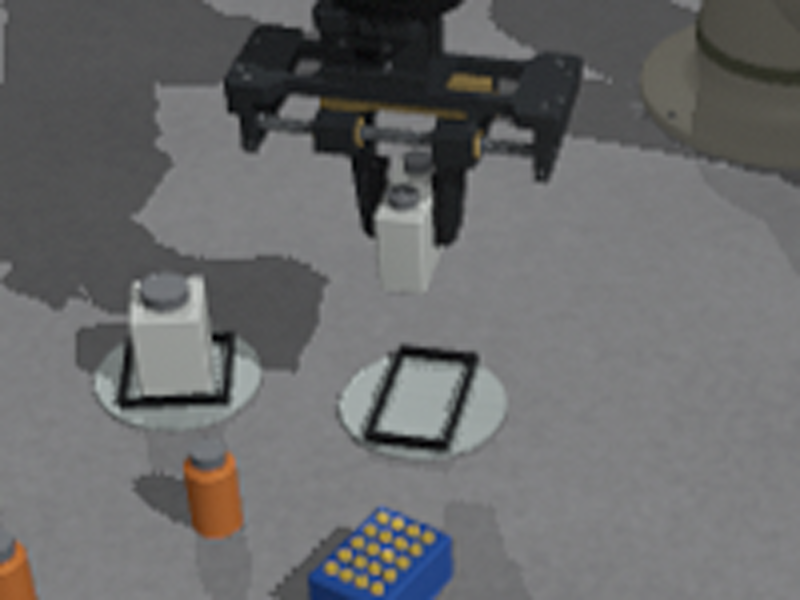

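The cartridge's caps at (404,190) and (418,157) match the prediction, and it is parallel to the oblong rim. The square bottle sits inside its rim. Lowering.

Emit:
jog_arm(steps=[[[0, 0, 4], 0, -1], [[0, 0, 8], 0, -1], [[0, 0, 9.8], 0, -1], [[0, 0, 10.3], 0, -1], [[0, 0, 10.5], 0, -1], [[0, 0, 10.6], 0, -1], [[0, 0, 10.65], 0, -1], [[0, 0, 10.65], 0, -1]])

```text
time_s: 27.1
eef_pos: [0.4451, -0.1673, 0.024]
tcp_rot: [[-0.999, -0.047, 0.001], [-0.047, 0.999, -0.001], [-0.001, -0.001, -1.0]]
ft_force: [-0.7, 0.3, 7.0]
width: 0.313
```

Contact (7 N). Releasing and retreating.

Emit:
jog_arm(steps=[[[0, 0, 0], 0, -0.3], [[0, 0, 0], 0, 0], [[0, 0, 0], 0, 0.2], [[0, 0, 0], 0, 0.2], [[0, 0, -3], 0, 0.2], [[0, 0, -7], 0, 0.2], [[0, 0, -12], 0, 0.2], [[0, 0, -17], 0, 0.2], [[6, 0, -20], 0, 0.2], [[12, 0, -20], 0, 0.2], [[12, 0, -20], 0, 0.2]])

```text
time_s: 28.48
eef_pos: [0.3224, -0.1723, 0.2236]
tcp_rot: [[-0.999, -0.044, 0.0], [-0.044, 0.999, -0.0], [-0.0, -0.0, -1.0]]
ft_force: [0.6, 0.2, -0.1]
width: 0.6
```

```bash
python3 - <<'E'
from m import *
c=manip.capture("scene"); a=cv2.resize(c["color"][120:240,60:450],(800,246),interpolation=cv2.INTER_CUBIC)
c=manip.capture("top"); b=cv2.resize(c["color"][125:245,110:390],(800,343),interpolation=cv2.INTER_CUBIC)
cv2.imwrite("pics/s10.png",np.vstack([a,b]))
E
```

```text
(no output)
```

View pics/s10.png

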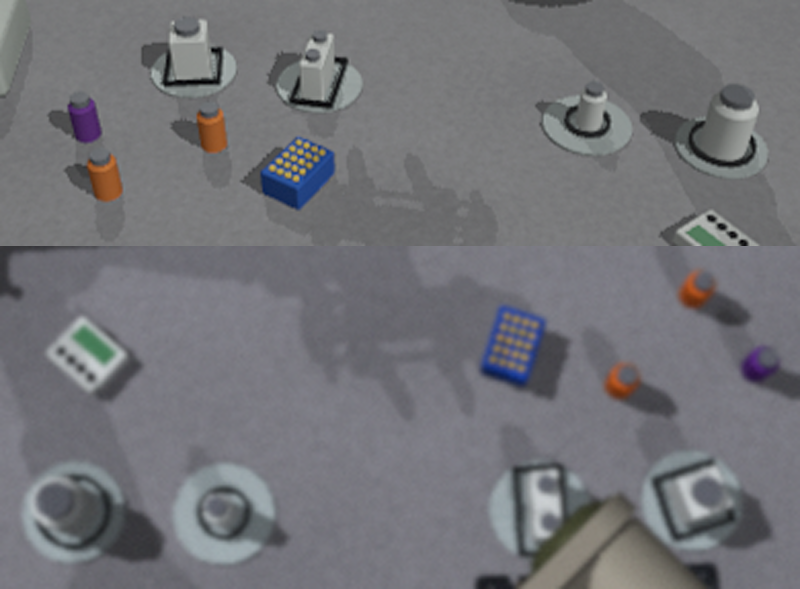

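All four containers stand upright inside their matching rims, and the timer, tip box and orange/purple vials have not moved. Handing in.

```bash
python3 -c "
from rig import manip
print(manip.finish_job())"
```

```text
the job is handed in; nothing more can be done
None
```

All four containers are loaded in their matching adapters, in the order you listed them: large round bottle, small vial, square bottle, oblong cartridge. The job was handed in at about 28.6 s on the robot's clock, against the 102 s limit.

- **Final pictures:** in the last scene and top views all four stand upright inside their rims. In the top view the arm hides part of the oblong adapter; the scene view shows it whole. The timer, tip box and the orange and purple vials are where they were, and the gripper is clear of everything.
- **Grip widths:** the jaws closed to about 51, 29, 44 and 28 mm, against the given 52, 30, 44 and 28 mm.
- **Set-down:** the small vial, square bottle and cartridge showed 7–12 N of contact at the expected height before release. The large bottle showed no clear force after lowering to its expected height. I lowered it a commanded 1 mm more and released it without reading the force again.
- **Where measurements disagreed:** the two cameras differed by up to 6 mm on the large bottle's position, about 5 mm on the vial's and 2–3 mm on the adapters. I used values between the two readings. All of these are inside the 8 mm of play.

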